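# Reject one finder foot, press the other home in the jig

### The job

Two finder-scope feet lie on the table: put the one with the narrow bar-shaped tag into the grey reject tray, base down, and let go of it. Then set the one with the round tag down between the rails of the jig, base down with its tall rib towards the stop block, and slide it without ramming against the sprung plunger until its front end sits hard against the stop block. Finish while still holding it pressed home there, without letting go, so that I can tighten the clamp; leave the other things on the table alone.

Things in the scene. Friction and masses are not known exactly. Their poses are not given: they have to be found in the camera images.
- foot_bar: Reject finder foot, loose, 0.15-0.3 kg: plain aluminium base plate 90 x 40 x 12 mm (x, y, z) with an upright rib along its middle, 50 mm long (x from -5 to +45 mm), 18 mm thick (y), its top 52 mm above the underside. On the flat rear part of the base, centred at x = -25 mm, is a raised black tag 3 mm thick in the shape of a narrow bar, 9 x 36 mm, lying across (along y). Origin: centre of the underside; +x points to the rib end (front), +z up.
- foot_round: Good finder foot, loose; same shape, size and mass range as foot_bar, but its raised black tag is a round disc of 34 mm diameter. Origin: centre of the underside; +x points to the rib end (front), which is flat and flush (rib and base end together at x = +45 mm), +z up.
- foot_bar_rib (a point): Point inside the rib of foot_bar, at its middle (x = +20 mm), 39 mm above the underside: a good place to pinch, fingers closing along the foot's y.
- foot_round_rib (a point): The same point of foot_round.
- tray: Reject tray: open grey plastic box fixed to the table, outside 160 x 130 x 30 mm (x, y, z), walls and floor 4 to 5 mm. Origin: centre of the underside.
- jig: Fitting jig fixed to the table: dark steel bed plate 180 x 110 x 8 mm with two aluminium guide rails along its x, 120 mm long (x from -75 to +45 mm), 10 mm high above the bed, the gap between them 46 mm wide and centred on y = 0, so a foot has 3 mm to spare on each side. Behind the far (+x) ends of the rails stands the stop block. Origin: centre of the underside; +x is the direction of pressing, from the open end towards the stop block.
- stop: Stop block of the jig, part of it: aluminium, 36 mm (x) x 70 mm (y), its top 64 mm above the table; its flat front face, the hard stop, is at x = +45 mm in the jig's frame. This body's origin and axes coincide with the jig's. It should not be hit with more than 60 N.
- home (a point): Where the origin of foot_round is when it is fully home: on the bed (8 mm above the table), jig x = 0, y = 0. The foot's +x then points along the jig's +x.
- plunger (a joint): Travel of the sprung plunger in m: 0 = fully out, standing 12 mm out of the stop block's face; 0.012 = pushed in flush, the foot then meeting the stop block. The spring pushes back with about 4 N at first and 10 N at 0.012; it pushes the foot out again when the foot is let go.
- plunger_tip (a point): Centre of the tip of the plunger, a steel pin of 12 mm diameter, at jig y = 0, 38 mm above the table (30 mm above the bed); when out its tip is at jig x = +33 mm. It moves along the jig's +x and meets the rib's front end. A black pull knob on the pin stands behind the stop block.
- eyepiece: Bystander, leave alone: black eyepiece standing upright, 42 mm diameter, 58 mm tall. Origin: centre of the underside.
- lens_cap: Bystander, leave alone: black lens cap, disc 60 mm diameter, 12 mm thick. Origin: centre of the underside.
- screwdriver: Bystander, leave alone: screwdriver lying on the table. Origin: centre of the underside.
- marker: Bystander, leave alone: white marker pen lying on the table, 130 mm long, 16 mm thick. Origin: centre of the underside.
- glue_jar: Bystander, leave alone: small jar, 48 mm diameter, 60 mm tall. Origin: centre of the underside.
- pen_mug: Bystander, leave alone: blue mug, 76 mm diameter, 90 mm tall. Origin: centre of the underside.
Mind the look-alikes: they are no part of the job. Leave any green look-alike of the foot_bar alone.

How it is judged:
By the outcome, as a careful person would: the job done as asked, in the order asked, and still so for the second after the job is handed in, while the arm keeps its last pose, push and grip.
It also fails if it takes over 72 s, if anything falls off the work surface, if the arm or the gripper's body presses on something with over 40 N, if the wrist force passes 120 N, or if a joint passes its speed limit or range.

### The arm

A 7-joint arm with a two-finger parallel gripper is mounted at the origin on the work surface. World frame = base frame: x ahead of the robot, y to its left, z up, the work surface at z = 0. Lengths are in m, angles in rad, forces in N, time in s.
With the tool pointing down it reaches from about 0.35 to 0.9 m from the base axis. Payload 7.2 kg.
Tool frame: the origin (TCP) lies on the centre line of the jaws, within the pads' length; the fingertips stand 8 mm ahead of it and the grasp point (between the pads) lies 11 mm behind it (bot.tips_ahead is the distance from the TCP to the fingertips, in m); z points along the fingers, x is the direction in which the jaws open and shut, and the axes are right-handed (so a half turn about z gives the same grasp; the last joint's range is limited). The gripper opens to 85 mm and grips with 20 to 120 N. Pads are 22 mm wide; open, the fingers measure 114 mm over their backs; the gripper's body (76 mm by 85 mm) begins 54 mm behind the grasp point. The pads swing forward as they close: fully open they stand 13 mm farther back than shut.
Start: joints at [1.066, 0.411, -0.013, 1.596, 0.006, 1.134, -0.082], TCP at [0.264, -0.566, 0.239] pointing down, gripper open.
Joint ranges: [-2.95, 2.95], [-0.29, 1.99], [-1.47, 1.44], [0.14, 2.54], [-1.03, 4.17], [0.13, 1.85], [-2.86, 2.86]. Speed limits (rad/s): [2.39, 2.39, 3.01, 3.01, 3.14, 3.14, 3.14].

### API

Orientations are given as a unit quaternion [w, x, y, z].
In Python, from station import bot, snapshot, camera_model, job gives the robot as it stands.
- The arm moves only by the tool move_arm, never from a script. Its argument "commands" is a list of rows, each an object with "grip": the opening, from -1 (shut) to 1 (fully open); "dp": the shift along the world's x, y, z in m, a list of three; "rotation": the turn, a rotation vector about the world's x, y, z in rad, a list of three. A call has 1 to 5 rows; each row shifts and turns the pose as measured when the row begins; what a row does not reach is not made up. A row lasts 1/8 s, in which the tool goes at most 62.5 mm and 10.7 degrees, less where a joint would pass 70% of its speed; a pose out of reach is approached as far as the arm can. A call with a gripper value outside its range is refused whole. The fingers move at their own pace and stop on an object; the grip force is fixed at half the most. Time passes only in rows, so rows that do not move let the fingers close. It gives the time, the measured TCP pose, the force and the opening at its end, in the units of the state.
- bot.state(): the state, without advancing time (a new reading comes with each control period).
- snapshot(name): name is "scene" or "side" or "wrist"; returns (picture, depth): 420x560x3 uint8, blue, green, red; 420x560 float32, m along the optical axis (not along the pixel's ray), 0 where there is no reading.
- camera_model(name): a dict with "vfov" (degrees; the focal length in pixels is half the picture's height over the tangent of half this angle, whatever the lens; pixels are square), "cx", "cy" (the principal point, pixels), "R" (3x3) and "t" (3): a world point X has camera coordinates R X + t. Camera axes: x right, y down, z forward; pixel columns grow to the right and rows downward; lengths in m; the calibration is good to about 2 mm. A picture is of the moment at which its call begins: read the wrist's pose just before it. camera_model takes no time and is no camera call; for the wrist camera it gives the pose at the moment of the call.
- job.sign_off(): hands the job in, once; it reports no verdict.
The state is a dict: "time_s": time; "joint_pos": joint angles; "dq": joint speeds; "effort": joint torques, N m; "ee_pos": TCP position; "tcp_rot": TCP orientation; "wrist_force": force on the tool from outside, world axes, zero at the start; "ft_torque": the same for the moment, N m; "opening": finger opening in m.
Only numpy, scipy, OpenCV 4.12 (cv2) and the standard library are available. Lean on these libraries where they do the work, as an engineer would, in place of code of your own. Each camera call takes 0.05 s, during which the arm holds its last target.

## Working session

There is one attempt and no reset: what is moved stays moved. The work goes in short steps, Python scripts to look and compute and a tool call to move; the robot and the scene stay as the last step left them, time stands still between calls to the robot, and variables do not carry over. Pictures are saved under pics/ and viewed, and the job is handed in when it is done.

Besides the shell and the picture viewer there is one more tool, called after "Emit:" in YAML: its name, and indented under it one key for each argument. move_arm: Moves the arm, as the interface text tells. Its arguments: {"type":"object","properties":{"commands":{"type":"array","items":{"type":"object","properties":{"grip":{"type":"number"},"dp":{"type":"array","items":{"type":"number"}},"rotation":{"type":"array","items":{"type":"number"}}}}}},"required":["commands"]}

```bash
ls; mkdir -p pics; cat > h.py <<'E'
import numpy as np,cv2,pickle
from station import bot,snapshot,camera_model,job
def shot(name,tag):
    cm=camera_model(name); im,d=snapshot(name)
    cv2.imwrite(f'pics/{tag}.png',im); pickle.dump((cm,im,d),open(f'{tag}.pkl','wb')); return cm,im,d
def load(tag): return pickle.load(open(f'{tag}.pkl','rb'))
def pts(tag):
    cm,im,d=load(tag); h,w=d.shape; f=h/2/np.tan(np.radians(cm['vfov'])/2)
    v,u=np.mgrid[:h,:w]; P=np.stack([(u-cm['cx'])/f*d,(v-cm['cy'])/f*d,d],-1)
    W=(P-np.array(cm['t']))@np.array(cm['R']); W[d==0]=np.nan; return W
def crop(tag,x0,y0,x1,y1,s,out):
    im=load(tag)[1]; cv2.imwrite(f'pics/{out}.png',cv2.resize(im[y0:y1,x0:x1],None,fx=s,fy=s,interpolation=cv2.INTER_CUBIC))
E
python3 - <<'E'
from h import *
s=bot.state(); print(s)
for n in ['scene','side','wrist']:
    cm,_,_=shot(n,n+'0'); print(n,cm)
E
```

```text
pics
{'time_s': 0.0, 'joint_pos': array([ 1.06580604,  0.41192002, -0.01271696,  1.59705955,  0.00559404,
        1.13432333, -0.0822219 ]), 'dq': array([-2.31512540e-05, -2.38818525e-04,  5.99703133e-05, -1.83557924e-03,
        1.34861003e-04,  1.66944975e-03, -2.36390909e-04]), 'effort': array([ 1.85747108e-04, -6.00621557e+01,  6.82947468e-01, -2.99418604e+01,
        1.39836190e-02,  1.05738730e-02,  9.67983709e-06]), 'ee_pos': array([ 0.26415016, -0.56588359,  0.23843417]), 'tcp_rot': array([-4.01562788e-04,  8.43515459e-01, -5.37104245e-01, -7.34783187e-04]), 'wrist_force': array([ 0.58926671, -0.62712099,  1.06426638]), 'ft_torque': array([-0.02814437, -0.01874615,  0.03954935]), 'opening': 0.08526535039625906}
scene {'vfov': 55.34610634345303, 'cx': 281.86174378054915, 'cy': 211.24763006124758, 'R': array([[ 0.35004607,  0.93672734,  0.0031044 ],
       [ 0.72098088, -0.2673049 , -0.6393236 ],
       [-0.59804208,  0.22603092, -0.76893153]]), 't': array([-0.1806468 , -0.36424578,  1.67561949])}
side {'vfov': 48.35875192972739, 'cx': 282.42429454852453, 'cy': 200.2181622781258, 'R': array([[-0.81915406, -0.57327997, -0.01834971],
       [-0.35543266,  0.53246337, -0.76821246],
       [ 0.45017136, -0.62276226, -0.63993196]]), 't': array([0.44710487, 0.24964746, 1.08929109])}
wrist {'vfov': 67.39668470879896, 'cx': 280.8270549446515, 'cy': 206.0226017054963, 'R': array([[ 0.42431141, -0.90551486, -0.00163   ],
       [-0.85859073, -0.40289408,  0.31701469],
       [-0.28771823, -0.13311345, -0.94841923]]), 't': array([-0.62582989, -0.04198634,  0.38172365])}
```

View pics/scene0.png

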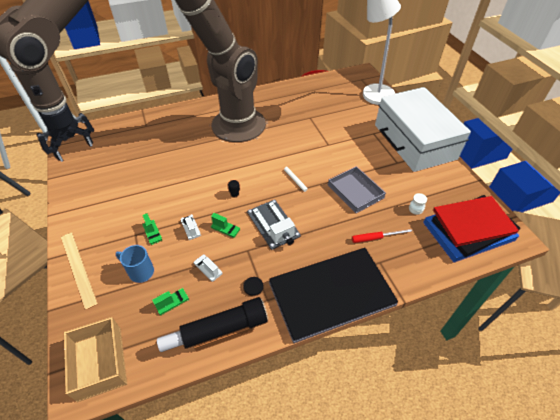

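View pics/side0.png

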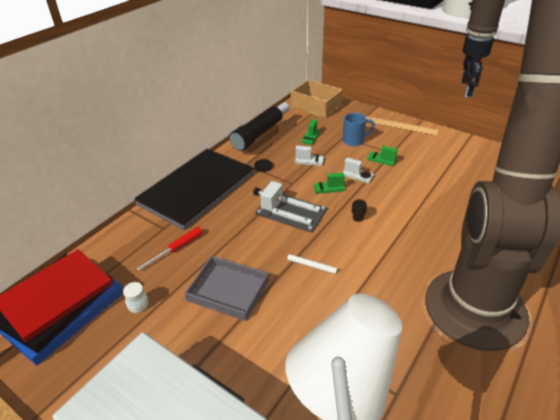

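View pics/wrist0.png

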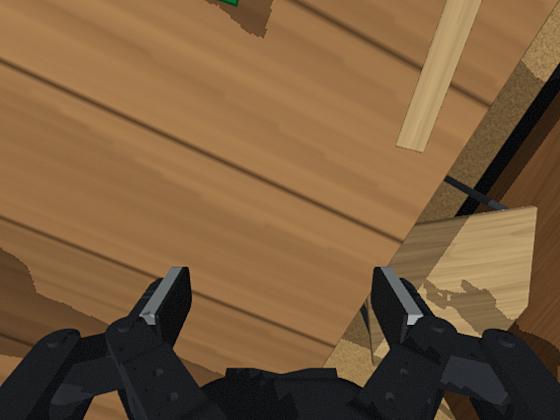

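```bash
python3 - <<'E'
from h import *
crop('scene0',130,170,310,300,4.4,'c1')
crop('side0',240,110,410,235,4.6,'c2')
W=pts('scene0')
for n,(u,v) in dict(A=(190,227),B=(207,267),jig=(275,225),tray=(357,190),ep=(234,188),cap=(253,286),mug=(137,264),jar=(418,204)).items(): print(n,W[v,u].round(3))
E
```

```text
A [ 0.507 -0.306  0.052]
B [ 0.661 -0.291  0.04 ]
jig [ 0.599 -0.054  0.06 ]
tray [0.511 0.289 0.005]
ep [ 0.394 -0.129  0.053]
cap [ 0.754 -0.179  0.014]
mug [ 0.615 -0.475  0.089]
jar [0.675 0.422 0.053]
```

View pics/c1.png

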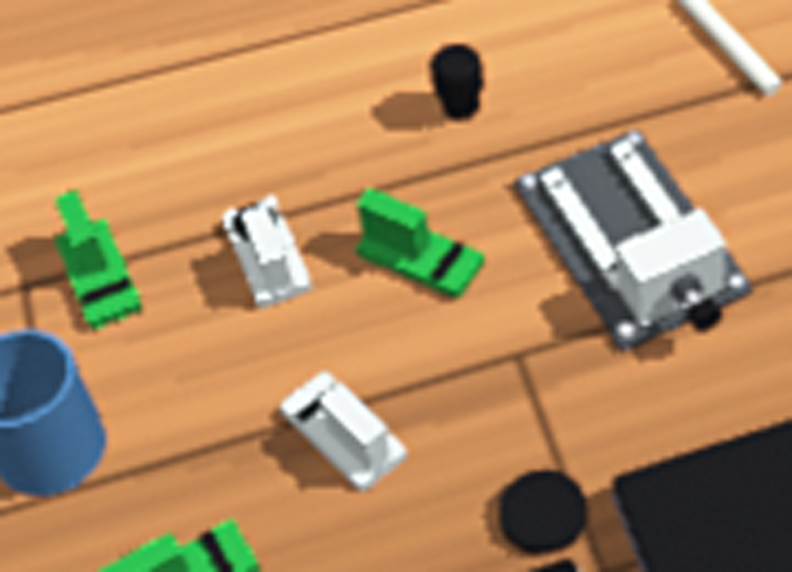

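View pics/c2.png

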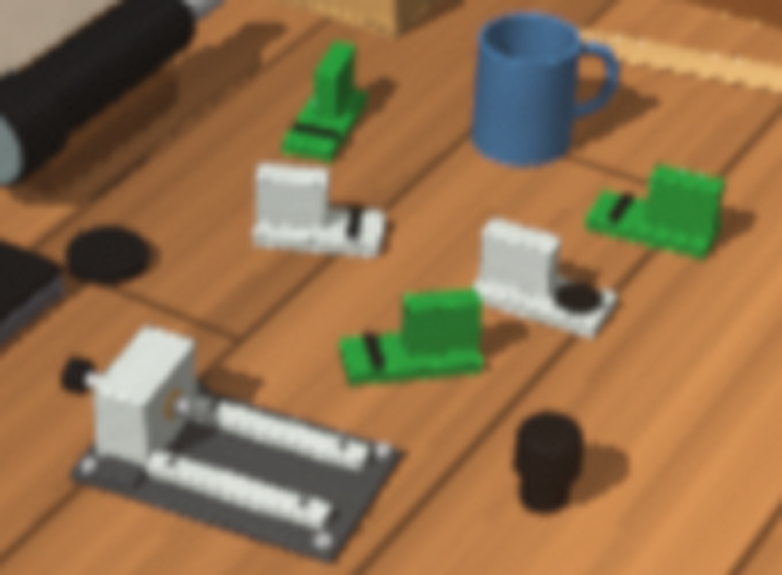

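```bash
cat >> h.py <<'E'
def rect(P):
    r=cv2.minAreaRect((P[:,:2]*1000).astype(np.float32)); return r
def region(tags,c,r,z0,z1,grey=True):
    out=[]
    for t in tags:
        W=pts(t); im=load(t)[1].astype(int)
        m=(np.hypot(W[...,0]-c[0],W[...,1]-c[1])<r)&(W[...,2]>z0)&(W[...,2]<z1)
        if grey: m&=(im.max(-1)-im.min(-1)<40)
        out.append(W[m])
    return out
E
python3 - <<'E'
from h import *
for n,c in dict(A=(.507,-.306),B=(.661,-.291)).items():
    for t in ['scene0','side0']:
        P=region([t],c,.07,.044,.07)[0]; print(n,t,'top',len(P),P.mean(0).round(4),rect(P))
        P=region([t],c,.07,.007,.07)[0]; print('   all',len(P),P.mean(0).round(4),rect(P))
for t in ['scene0','side0']:
    P=region([t],(.6,-.06),.12,.056,.08)[0]; print('stop',t,len(P),P.mean(0).round(4),rect(P))
    P=region([t],(.58,-.06),.15,.014,.026)[0]; print('rails',t,len(P),P.mean(0).round(4),rect(P))
    P=region([t],(.58,-.06),.15,.005,.011)[0]; print('bed',t,len(P),P.mean(0).round(4),rect(P))
    P=region([t],(.51,.29),.15,.022,.04)[0]; print('tray',t,len(P),P.mean(0).round(4),rect(P))
E
```

```text
A scene0 top 82 [ 0.4926 -0.305   0.0519] ((488.468994140625, -305.22503662109375), (53.42835235595703, 17.896211624145508), 5.112148761749268)
   all 243 [ 0.4893 -0.3063  0.0282] ((477.89361572265625, -305.7805480957031), (78.54911804199219, 39.622798919677734), 5.287254333496094)
A side0 top 85 [ 0.485  -0.2978  0.0505] ((484.62542724609375, -300.0165710449219), (49.87791442871094, 21.907434463500977), 8.978439331054688)
   all 329 [ 0.4771 -0.2947  0.0286] ((473.6314697265625, -299.57916259765625), (75.97113800048828, 42.878719329833984), 12.680089950561523)
B scene0 top 103 [ 0.6634 -0.2819  0.0515] ((660.8240966796875, -282.45318603515625), (51.34650802612305, 18.0009822845459), 23.451581954956055)
   all 350 [ 0.654  -0.2903  0.0272] ((643.0250244140625, -290.1195068359375), (92.41374206542969, 41.04813766479492), 24.372655868530273)
B side0 top 73 [ 0.6554 -0.2753  0.0505] ((657.4618530273438, -278.0255126953125), (48.143035888671875, 25.20142364501953), 26.2506160736084)
   all 337 [ 0.6419 -0.278   0.0262] ((637.9876708984375, -285.7791748046875), (90.6861343383789, 47.0821
[... 476 characters left out ...]
0 267 [0.518  0.2795 0.0277] ((512.9666137695312, 280.24652099609375), (161.3013153076172, 133.97543334960938), 13.294923782348633)
stop side0 228 [ 0.6042 -0.0285  0.0633] ((606.3466796875, -31.057796478271484), (38.27732849121094, 74.12053680419922), 10.01401424407959)
rails side0 435 [ 0.5418 -0.0367  0.0177] ((553.9569091796875, -84.43047332763672), (166.8997344970703, 193.17733764648438), 11.103321075439453)
bed side0 800 [ 0.522  -0.0358  0.0081] ((543.3050537109375, -40.599708557128906), (181.3293914794922, 115.27110290527344), 7.8417463302612305)
tray side0 623 [0.5054 0.2887 0.0277] ((507.85675048828125, 284.5739440917969), (161.6585235595703, 134.71165466308594), 12.56387996673584)
```

Emit:
move_arm:
  commands:
    - {"grip": 1,"dp": [0.045,0.035,0],"rotation": [0,0,0]}
    - {"grip": 1,"dp": [0.045,0.035,0],"rotation": [0,0,0]}
    - {"grip": 1,"dp": [0.045,0.035,0],"rotation": [0,0,0]}
    - {"grip": 1,"dp": [0.045,0.035,0],"rotation": [0,0,0]}
    - {"grip": 1,"dp": [0.045,0.035,0],"rotation": [0,0,0]}

```text
time_s: 0.78
ee_pos: [0.4884, -0.3897, 0.2372]
tcp_rot: [0.001, 0.84, -0.542, -0.002]
wrist_force: [0.2, -1.3, -0.5]
opening: 0.0859
```

Emit:
move_arm:
  commands:
    - {"grip": 1,"dp": [0.045,0.035,0],"rotation": [0,0,0]}
    - {"grip": 1,"dp": [0.045,0.035,0],"rotation": [0,0,0]}
    - {"grip": 1,"dp": [0,0,0],"rotation": [0,0,0]}

```text
time_s: 1.15
ee_pos: [0.5847, -0.3111, 0.2359]
tcp_rot: [-0.001, 0.842, -0.539, -0.003]
wrist_force: [-0.1, 0.0, 0.6]
opening: 0.085
```

```bash
python3 - <<'E'
from h import *
s=bot.state(); print(s['time_s'],s['ee_pos'],s['tcp_rot'],s['wrist_force'])
shot('wrist','w1')
for n,c in dict(A=(.49,-.302),B=(.659,-.28)).items():
    for t in ['w1']:
        P=region([t],c,.065,.046,.07)[0]; print(n,t,'top',len(P),P.mean(0).round(4),rect(P))
        P=region([t],c,.07,.007,.07)[0]; print('   all',len(P),P.mean(0).round(4),rect(P))
E
```

```text
1.15 [ 0.58472642 -0.31114461  0.23586762] [-5.19981743e-04  8.42308753e-01 -5.38988007e-01 -2.76103744e-03] [-0.10193974  0.03321023  0.55846433]
A w1 top 676 [ 0.4904 -0.3031  0.0532] ((488.2964782714844, -303.4058532714844), (50.973838806152344, 17.896265029907227), 5.519721031188965)
   all 2054 [ 0.4793 -0.3034  0.0283] ((466.45220947265625, -280.4263916015625), (90.32339477539062, 89.5798110961914), 5.375577926635742)
B w1 top 1007 [ 0.6598 -0.2803  0.0533] ((659.32177734375, -280.7498779296875), (48.54682159423828, 17.489227294921875), 24.520587921142578)
   all 3080 [ 0.6433 -0.2877  0.0267] ((641.2921752929688, -289.09710693359375), (89.43875885009766, 39.42491149902344), 24.00541877746582)
```

View pics/w1.png

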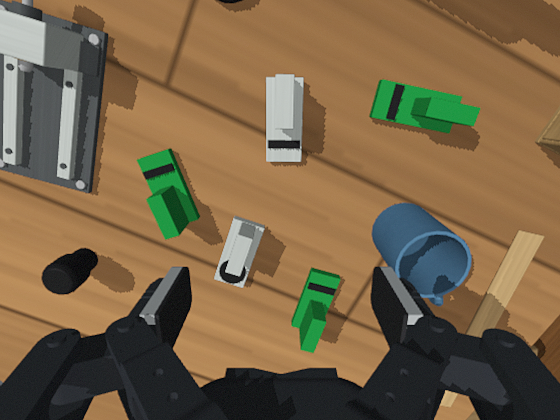

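The two aluminium feet are at w1 pixel (284,118), with a bar tag lying across at (284,145), and at (240,252), with a round disc. The three others are green look-alikes. The bar foot is the one at (284,118), so I'm moving over its rib.

Emit:
move_arm:
  commands:
    - {"grip": 1,"dp": [0.038,0.015,-0.04],"rotation": [0,0,0]}
    - {"grip": 1,"dp": [0.037,0.015,-0.04],"rotation": [0,0,-0.01]}
    - {"grip": 1,"dp": [0,0,-0.03],"rotation": [0,0,0]}
    - {"grip": 1,"dp": [0,0,-0.02],"rotation": [0,0,0]}
    - {"grip": 1,"dp": [0,0,0],"rotation": [0,0,0]}

```text
time_s: 1.82
ee_pos: [0.6544, -0.2916, 0.1026]
tcp_rot: [0.003, 0.836, -0.549, -0.002]
wrist_force: [-1.1, 0.2, -0.6]
opening: 0.0853
```

```bash
python3 - <<'E'
from h import *
s=bot.state(); print(s['time_s'],s['ee_pos'],s['tcp_rot'],s['wrist_force'])
shot('wrist','w2')
P=region(['w2'],(.659,-.28),.065,.046,.07)[0]; print('top',len(P),P.mean(0).round(4),rect(P))
E
```

```text
1.825 [ 0.65436188 -0.29163553  0.10261832] [ 0.0034819   0.83594738 -0.54879404 -0.00222685] [-1.11861622  0.15466836 -0.59080997]
top 2179 [ 0.6613 -0.28    0.0531] ((659.5447387695312, -280.6593322753906), (50.55751037597656, 18.02330207824707), 24.188955307006836)
```

View pics/w2.png

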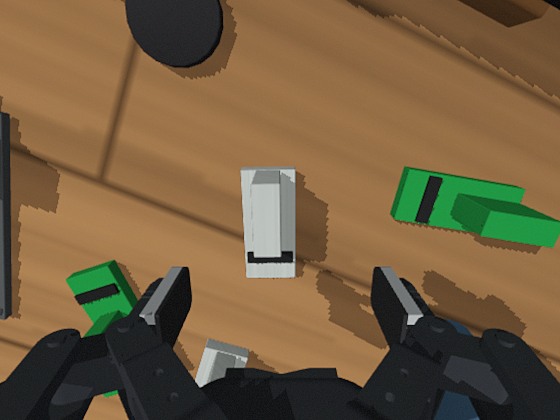

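Emit:
move_arm:
  commands:
    - {"grip": 1,"dp": [0.005,0.011,-0.02],"rotation": [0,0,0.014]}
    - {"grip": 1,"dp": [0,0,-0.025],"rotation": [0,0,0]}
    - {"grip": 1,"dp": [0,0,0],"rotation": [0,0,0]}

```text
time_s: 2.25
ee_pos: [0.6617, -0.2812, 0.0606]
tcp_rot: [0.003, 0.84, -0.543, 0.002]
wrist_force: [-0.9, 0.1, -0.4]
opening: 0.0852
```

Emit:
move_arm:
  commands:
    - {"grip": 1,"dp": [-0.002,0.0005,-0.02],"rotation": [0,0,0]}
    - {"grip": 1,"dp": [0,0,-0.01],"rotation": [0,0,0]}
    - {"grip": 1,"dp": [0,0,0],"rotation": [0,0,0]}

```text
time_s: 2.62
ee_pos: [0.6607, -0.2803, 0.0304]
tcp_rot: [0.002, 0.84, -0.543, 0.003]
wrist_force: [0.1, -0.3, -1.0]
opening: 0.0853
```

Emit:
move_arm:
  commands:
    - {"grip": -1,"dp": [-0.001,0,-0.001],"rotation": [0,0,0]}
    - {"grip": -1,"dp": [0,0,0],"rotation": [0,0,0]}
    - {"grip": -1,"dp": [0,0,0],"rotation": [0,0,0]}
    - {"grip": -1,"dp": [0,0,0],"rotation": [0,0,0]}
    - {"grip": -1,"dp": [0,0,0],"rotation": [0,0,0]}

```text
time_s: 3.25
ee_pos: [0.6606, -0.2807, 0.0311]
tcp_rot: [0.002, 0.84, -0.543, 0.004]
wrist_force: [0.0, 0.3, -2.4]
opening: 0.0171
```

Emit:
move_arm:
  commands:
    - {"grip": -1,"dp": [0,0,0],"rotation": [0,0,0]}
    - {"grip": -1,"dp": [0,0,0],"rotation": [0,0,0]}
    - {"grip": -1,"dp": [0,0,0],"rotation": [0,0,0]}

```text
time_s: 3.62
ee_pos: [0.6606, -0.2806, 0.031]
tcp_rot: [0.002, 0.84, -0.543, 0.004]
wrist_force: [0.5, -0.0, -0.4]
opening: 0.0167
```

Emit:
move_arm:
  commands:
    - {"grip": -1,"dp": [0,0,0.03],"rotation": [0,0,0]}
    - {"grip": -1,"dp": [0,0,0.05],"rotation": [0,0,0]}
    - {"grip": -1,"dp": [0,0,0.05],"rotation": [0,0,0]}
    - {"grip": -1,"dp": [0,0,0.02],"rotation": [0,0,0]}
    - {"grip": -1,"dp": [0,0,0],"rotation": [0,0,0]}

```text
time_s: 4.25
ee_pos: [0.658, -0.2799, 0.1824]
tcp_rot: [0.002, 0.84, -0.543, 0.001]
wrist_force: [0.2, -0.1, -3.2]
opening: 0.0169
```

```bash
python3 - <<'E'
from h import *
s=bot.state(); print(s['time_s'],s['ee_pos'],s['tcp_rot'],s['wrist_force'])
shot('wrist','w3')
E
```

```text
4.25 [ 0.65799911 -0.27994791  0.18241355] [ 0.00248419  0.83987629 -0.54277047  0.00136766] [ 0.15919213 -0.14566074 -3.23444478]
```

View pics/w3.png

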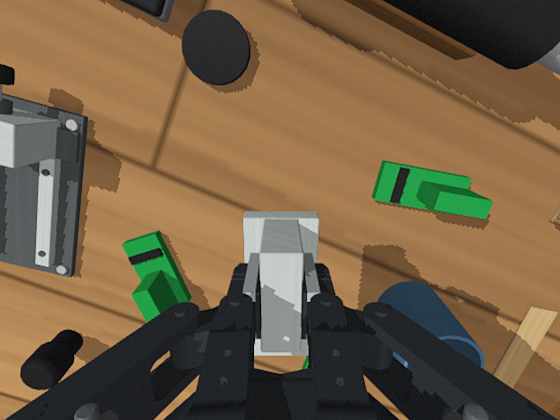

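The bar foot is held level in the jaws, with its front end at (282,215). Next I carry it to the tray.

Emit:
move_arm:
  commands:
    - {"grip": -1,"dp": [-0.01,0.04,0],"rotation": [0,0,-0.04]}
    - {"grip": -1,"dp": [-0.013,0.057,0],"rotation": [0,0,-0.04]}
    - {"grip": -1,"dp": [-0.013,0.057,0],"rotation": [0,0,-0.04]}
    - {"grip": -1,"dp": [-0.013,0.057,0],"rotation": [0,0,-0.04]}
    - {"grip": -1,"dp": [-0.013,0.057,0],"rotation": [0,0,-0.03]}

```text
time_s: 4.92
ee_pos: [0.588, -0.0114, 0.1705]
tcp_rot: [0.007, 0.78, -0.626, -0.005]
wrist_force: [0.9, 0.4, -1.4]
opening: 0.0169
```

Emit:
move_arm:
  commands:
    - {"grip": -1,"dp": [-0.013,0.057,0],"rotation": [0,0,0]}
    - {"grip": -1,"dp": [-0.013,0.057,0],"rotation": [0,0,0]}
    - {"grip": -1,"dp": [-0.013,0.057,0],"rotation": [0,0,0]}
    - {"grip": -1,"dp": [-0.013,0.057,0],"rotation": [0,0,0]}
    - {"grip": -1,"dp": [-0.01,0.03,0],"rotation": [0,0,0]}

```text
time_s: 5.55
ee_pos: [0.5175, 0.2559, 0.1616]
tcp_rot: [0.012, 0.78, -0.625, -0.009]
wrist_force: [1.0, -0.3, -1.7]
opening: 0.0171
```

```bash
python3 - <<'E'
from h import *
s=bot.state(); print(s['time_s'],s['ee_pos'],s['tcp_rot'],s['wrist_force'])
shot('wrist','w4')
P=region(['w4'],(.51,.282),.14,.022,.036)[0]; print('tray',len(P),rect(P))
E
```

```text
5.55 [0.51746304 0.25594963 0.16162657] [ 0.01158559  0.78046861 -0.62502672 -0.00872415] [ 1.02146007 -0.30067933 -1.70319214]
tray 3221 ((511.0325927734375, 282.46331787109375), (159.47640991210938, 129.97145080566406), 12.810532569885254)
```

View pics/w4.png

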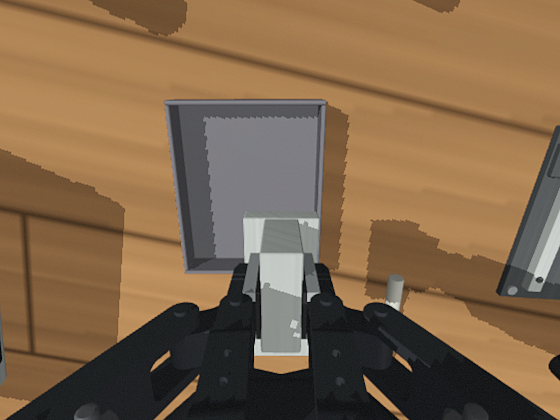

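Emit:
move_arm:
  commands:
    - {"grip": -1,"dp": [0.013,0.031,-0.02],"rotation": [0.007,-0.028,0]}
    - {"grip": -1,"dp": [0,0,-0.04],"rotation": [0,0,0]}
    - {"grip": -1,"dp": [0,0,-0.02],"rotation": [0,0,0]}
    - {"grip": -1,"dp": [0,0,0],"rotation": [0,0,0]}

```text
time_s: 6.1
ee_pos: [0.5247, 0.2916, 0.0731]
tcp_rot: [0.003, 0.783, -0.622, -0.003]
wrist_force: [-0.2, -0.1, -1.8]
opening: 0.017
```

Emit:
move_arm:
  commands:
    - {"grip": -1,"dp": [0.005,-0.004,-0.01],"rotation": [0.002,-0.007,0]}
    - {"grip": -1,"dp": [0,0,-0.012],"rotation": [0,0,0]}
    - {"grip": -1,"dp": [0,0,-0.008],"rotation": [0,0,0]}
    - {"grip": -1,"dp": [0,0,0],"rotation": [0,0,0]}

```text
time_s: 6.6
ee_pos: [0.5309, 0.2862, 0.0419]
tcp_rot: [-0.0, 0.782, -0.623, -0.0]
wrist_force: [-0.6, -0.2, -1.5]
opening: 0.0171
```

Emit:
move_arm:
  commands:
    - {"grip": -1,"dp": [0,0,-0.004],"rotation": [0,0,0]}
    - {"grip": -1,"dp": [0,0,-0.002],"rotation": [0,0,0]}
    - {"grip": -1,"dp": [0,0,-0.001],"rotation": [0,0,0]}

```text
time_s: 6.98
ee_pos: [0.5314, 0.2867, 0.0354]
tcp_rot: [-0.001, 0.783, -0.623, 0.0]
wrist_force: [0.4, 0.6, -1.9]
opening: 0.0171
```

Emit:
move_arm:
  commands:
    - {"grip": -1,"dp": [0,0,-0.002],"rotation": [0,0,0]}
    - {"grip": -1,"dp": [0,0,-0.001],"rotation": [0,0,0]}

```text
time_s: 7.22
ee_pos: [0.5316, 0.2869, 0.0349]
tcp_rot: [-0.001, 0.783, -0.623, 0.001]
wrist_force: [-2.8, -1.5, 5.2]
opening: 0.0169
```

Contact with the tray floor: the wrist force now reads +5 N. I'm releasing with a partial opening so the fingers clear the tray walls.

Emit:
move_arm:
  commands:
    - {"grip": -0.2,"dp": [0,0,0],"rotation": [0,0,0]}
    - {"grip": -0.2,"dp": [0,0,0],"rotation": [0,0,0]}
    - {"grip": -0.2,"dp": [0,0,0],"rotation": [0,0,0]}
    - {"grip": -0.2,"dp": [0,0,0],"rotation": [0,0,0]}

```text
time_s: 7.72
ee_pos: [0.5323, 0.2876, 0.0357]
tcp_rot: [-0.002, 0.783, -0.623, 0.001]
wrist_force: [-0.7, 0.1, 0.2]
opening: 0.0339
```

Emit:
move_arm:
  commands:
    - {"grip": -0.2,"dp": [0,0,0.02],"rotation": [0,0,0]}
    - {"grip": -0.2,"dp": [0,0,0.05],"rotation": [0,0,0]}
    - {"grip": -0.2,"dp": [0,0,0.06],"rotation": [0,0,0]}
    - {"grip": 1,"dp": [0,-0.03,0.03],"rotation": [0,0,0]}
    - {"grip": 1,"dp": [0,-0.05,0],"rotation": [0,0,0]}

```text
time_s: 8.35
ee_pos: [0.531, 0.2106, 0.206]
tcp_rot: [-0.005, 0.785, -0.619, 0.001]
wrist_force: [0.5, -0.6, -0.5]
opening: 0.069
```

```bash
python3 - <<'E'
from h import *
s=bot.state(); print(s['time_s'],s['ee_pos'],s['tcp_rot'],s['wrist_force'])
shot('wrist','w5')
E
```

```text
8.35 [0.53100903 0.21060895 0.20600621] [-0.00450158  0.78501102 -0.61946473  0.00094076] [ 0.52605843 -0.56374236 -0.53064035]
```

View pics/w5.png

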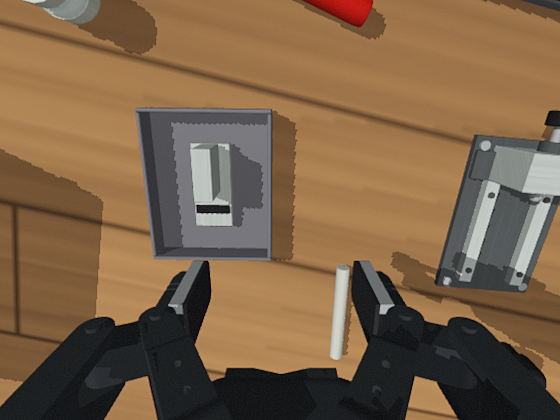

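The bar foot sits upright in the tray at (212,185). I'm heading for the round foot and looking at the jig on the way.

Emit:
move_arm:
  commands:
    - {"grip": 1,"dp": [-0.015,-0.055,0.01],"rotation": [0,0,-0.04]}
    - {"grip": 1,"dp": [-0.015,-0.055,0.01],"rotation": [0,0,-0.04]}
    - {"grip": 1,"dp": [-0.015,-0.055,0.01],"rotation": [0,0,-0.03]}
    - {"grip": 1,"dp": [-0.015,-0.055,0.01],"rotation": [0,0,0]}
    - {"grip": 1,"dp": [-0.015,-0.03,0],"rotation": [0,0,0]}

```text
time_s: 9.02
ee_pos: [0.455, -0.052, 0.2522]
tcp_rot: [-0.005, 0.746, -0.666, 0.005]
wrist_force: [-0.7, 0.0, -0.3]
opening: 0.0851
```

```bash
python3 - <<'E'
from h import *
s=bot.state(); print(s['time_s'],s['ee_pos'],s['tcp_rot'],s['dq'].round(3))
shot('wrist','w6')
P=region(['w6'],(.61,-.035),.1,.058,.075)[0]; print('stop',len(P),P.mean(0).round(4),rect(P))
P=region(['w6'],(.55,-.045),.13,.004,.012)[0]; print('bed',len(P),P.mean(0).round(4),rect(P))
E
```

```text
9.025 [ 0.45498354 -0.05198791  0.25219385] [-0.0050397   0.74595119 -0.66596397  0.00483941] [ 0.353 -0.207  0.175  0.228 -0.07  -0.029  0.571]
stop 3337 [ 0.6077 -0.034   0.0651] ((608.1522827148438, -34.10699462890625), (35.07364273071289, 69.81212615966797), 8.372939109802246)
bed 8721 [ 0.53   -0.0462  0.0094] ((550.984375, -71.6479263305664), (179.75674438476562, 166.39476013183594), 8.564284324645996)
```

View pics/w6.png

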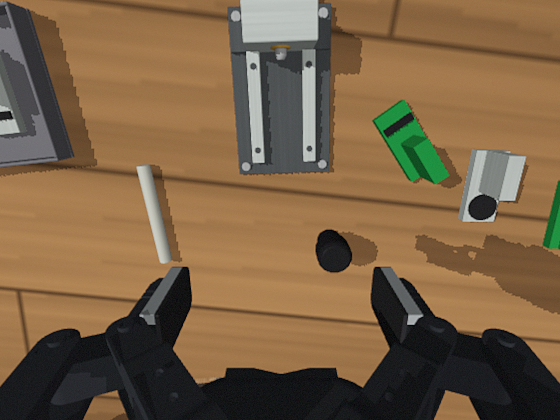

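Emit:
move_arm:
  commands:
    - {"grip": 1,"dp": [0.003,-0.055,0],"rotation": [0,0.014,-0.015]}
    - {"grip": 1,"dp": [0,-0.055,-0.01],"rotation": [0,0,0]}
    - {"grip": 1,"dp": [0,-0.055,-0.02],"rotation": [0,0,0]}
    - {"grip": 1,"dp": [0,-0.055,-0.02],"rotation": [0,0,0]}
    - {"grip": 1,"dp": [0,-0.025,-0.02],"rotation": [0,0,0]}

```text
time_s: 9.7
ee_pos: [0.4576, -0.3057, 0.1885]
tcp_rot: [-0.003, 0.741, -0.671, 0.005]
wrist_force: [0.5, 0.0, 0.5]
opening: 0.0855
```

Emit:
move_arm:
  commands:
    - {"grip": 1,"dp": [0,0,0],"rotation": [0,0,0]}

```text
time_s: 9.82
ee_pos: [0.4565, -0.307, 0.1878]
tcp_rot: [-0.002, 0.74, -0.672, 0.004]
wrist_force: [0.3, 1.0, -0.3]
opening: 0.0854
```

```bash
python3 - <<'E'
from h import *
s=bot.state(); print(s['time_s'],s['ee_pos'],s['tcp_rot'],s['dq'].round(3))
shot('wrist','w7')
P=region(['w7'],(.488,-.303),.065,.046,.07)[0]; print('top',len(P),P.mean(0).round(4),rect(P))
E
```

```text
9.825 [ 0.4564581  -0.30698927  0.18778496] [-0.0022528   0.74012355 -0.6724566   0.00376472] [-0.005 -0.032 -0.018 -0.02  -0.006  0.02  -0.008]
top 1210 [ 0.489  -0.3031  0.0532] ((488.3735656738281, -303.0223388671875), (50.138336181640625, 17.85040855407715), 5.695857524871826)
```

View pics/w7.png

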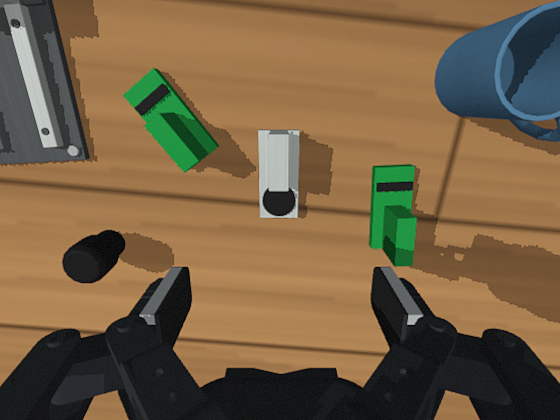

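```bash
python3 - <<'E'
from h import *
W=pts('w7'); im=load('w7')[1].astype(int)
m=(im[...,1]-im[...,2]>50)&(W[...,2]>.004)
a=np.radians(5.7); d=W[m][:,:2]-[.4883,-.303]; L=d@np.array([[np.cos(a),-np.sin(a)],[np.sin(a),np.cos(a)]])
for lo,hi in [(-60,-30),(-30,-15),(-15,15),(15,30),(30,60)]:
    k=(L[:,0]*1e3>lo)&(L[:,0]*1e3<hi); y=L[k,1]*1e3; print(lo,hi,y[y>0].min() if (y>0).any() else None, y[y<0].max() if (y<0).any() else None)
E
```

```text
-60 -30 None -96.97614533957135
-30 -15 None -96.31549432878379
-15 15 60.45775561021963 -96.22098288665036
15 30 63.96501609759984 None
30 60 75.58092908827606 None
```

The round disc tag is confirmed at (279,200). A green look-alike's corner is only 60 mm from the rib, so I'm descending with the jaws half open.

Emit:
move_arm:
  commands:
    - {"grip": 0.2,"dp": [0.02,0.003,-0.03],"rotation": [0,0,0.003]}
    - {"grip": 0.2,"dp": [0.012,0.001,-0.03],"rotation": [0,0,0]}
    - {"grip": 0.2,"dp": [0,0,-0.03],"rotation": [0,0,0]}
    - {"grip": 0.2,"dp": [0,0,0],"rotation": [0,0,0]}

```text
time_s: 10.38
ee_pos: [0.4952, -0.2958, 0.1032]
tcp_rot: [-0.006, 0.744, -0.668, 0.008]
wrist_force: [-0.6, -0.5, 0.7]
opening: 0.0516
```

Emit:
move_arm:
  commands:
    - {"grip": 0.2,"dp": [-0.007,-0.007,0],"rotation": [0.002,0.02,-0.008]}
    - {"grip": 0.2,"dp": [0,0,-0.015],"rotation": [0,0,0]}
    - {"grip": 0.2,"dp": [0,0,0],"rotation": [0,0,0]}

```text
time_s: 10.75
ee_pos: [0.49, -0.303, 0.0918]
tcp_rot: [-0.001, 0.742, -0.671, 0.002]
wrist_force: [0.1, 0.7, -0.2]
opening: 0.0516
```

Emit:
move_arm:
  commands:
    - {"grip": 0.2,"dp": [-0.001,0,-0.02],"rotation": [0,0.004,-0.003]}
    - {"grip": 0.2,"dp": [0,0,-0.02],"rotation": [0,0,0]}
    - {"grip": 0.2,"dp": [0,0,-0.01],"rotation": [0,0,0]}
    - {"grip": 0.2,"dp": [0,0,0],"rotation": [0,0,0]}

```text
time_s: 11.25
ee_pos: [0.4887, -0.3031, 0.0392]
tcp_rot: [0.001, 0.74, -0.672, 0.0]
wrist_force: [-0.4, 0.8, -0.2]
opening: 0.051
```

Emit:
move_arm:
  commands:
    - {"grip": 0.2,"dp": [0,0,-0.008],"rotation": [0,0,0]}
    - {"grip": -1,"dp": [0,0,0],"rotation": [0,0,0]}
    - {"grip": -1,"dp": [0,0,0],"rotation": [0,0,0]}
    - {"grip": -1,"dp": [0,0,0],"rotation": [0,0,0]}
    - {"grip": -1,"dp": [0,0,0],"rotation": [0,0,0]}

```text
time_s: 11.88
ee_pos: [0.4893, -0.3033, 0.0319]
tcp_rot: [0.0, 0.74, -0.672, 0.001]
wrist_force: [-0.1, 0.5, -2.9]
opening: 0.0171
```

Emit:
move_arm:
  commands:
    - {"grip": -1,"dp": [0,0,0],"rotation": [0,0,0]}
    - {"grip": -1,"dp": [0,0,0],"rotation": [0,0,0]}
    - {"grip": -1,"dp": [0,0,0],"rotation": [0,0,0]}

```text
time_s: 12.25
ee_pos: [0.4891, -0.3032, 0.0317]
tcp_rot: [0.0, 0.74, -0.672, 0.001]
wrist_force: [0.8, -0.1, -3.3]
opening: 0.0171
```

Emit:
move_arm:
  commands:
    - {"grip": -1,"dp": [0,0,0.03],"rotation": [0,0,0]}
    - {"grip": -1,"dp": [0,0,0.05],"rotation": [0,0,0]}
    - {"grip": -1,"dp": [0,0,0.05],"rotation": [0,0,0]}
    - {"grip": -1,"dp": [0,0.03,0],"rotation": [0,0,0]}
    - {"grip": -1,"dp": [0.005,0.05,0],"rotation": [0,0,0.04]}

```text
time_s: 12.88
ee_pos: [0.4921, -0.2255, 0.1652]
tcp_rot: [0.001, 0.751, -0.66, 0.001]
wrist_force: [1.3, 0.4, -2.7]
opening: 0.0169
```

Emit:
move_arm:
  commands:
    - {"grip": -1,"dp": [0.005,0.05,0],"rotation": [0,0,0]}
    - {"grip": -1,"dp": [0.005,0.05,0],"rotation": [0,0,0]}
    - {"grip": -1,"dp": [0.005,0.04,0],"rotation": [0,0,0]}
    - {"grip": -1,"dp": [0.005,0.02,0],"rotation": [0,0,0]}
    - {"grip": -1,"dp": [0,0,0],"rotation": [0,0,0]}

```text
time_s: 13.5
ee_pos: [0.512, -0.0563, 0.1661]
tcp_rot: [0.0, 0.753, -0.658, 0.001]
wrist_force: [-0.1, -0.1, -2.2]
opening: 0.0171
```

```bash
python3 - <<'E'
from h import *
s=bot.state(); print(s['time_s'],s['ee_pos'],s['tcp_rot'],s['dq'].round(3))
shot('wrist','w8')
P=region(['w8'],(.61,-.035),.06,.058,.075)[0]; print('stop',len(P),P.mean(0).round(4),rect(P))
E
```

```text
13.5 [ 0.51199914 -0.05626018  0.16610203] [ 2.39518155e-04  7.53199155e-01 -6.57791467e-01  1.16651364e-03] [ 0.009 -0.005  0.02   0.012  0.011  0.003  0.006]
stop 5530 [ 0.6095 -0.0342  0.0653] ((609.23828125, -34.15724563598633), (36.15177917480469, 70.12623596191406), 8.7554292678833)
```

View pics/w8.png

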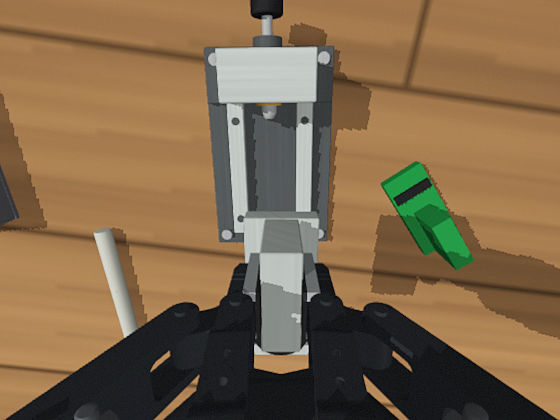

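```bash
python3 - <<'E'
from h import *
a=np.radians(8.4); R=np.array([[np.cos(a),-np.sin(a)],[np.sin(a),np.cos(a)]])
c=np.array([.6092,-.0342])-R@[.063,0]; print('jig',c)
for t in ['w6','w8']:
    W=pts(t); L=(W[...,:2]-c)@R; z=W[...,2]
    m=(z>.017)&(z<.023)&(abs(L[...,1])<.045)&(L[...,0]>-.075)&(L[...,0]<.04)
    for s in (1,-1):
        k=m&(L[...,1]*s>.01); P=L[k]*1e3
        print(t,s,len(P),np.polyfit(P[:,0],P[:,1],1).round(4),np.percentile(P[:,1],[2,98]).round(1),P[:,0].min(),P[:,0].max(),W[k][:,2].mean())
W=pts('w8'); L=(W[...,:2]-c)@R; z=W[...,2]
for lo,hi in ((.182,.192),(.14,.15)):
    m=(z>lo)&(z<hi)&(abs(L[...,1])<.06)&(L[...,0]>-.1)&(L[...,0]<0.05)
    v,u=np.nonzero(m); print(lo,len(v),u.min(),u.max(),v.min(),v.max()); P=L[m]*1e3
    print(rect(P/1e3), P.mean(0), P.max(0),P.min(0), z[m].mean())
s=bot.state(); print('tcp local',(s['ee_pos'][:2]-c)@R*1e3)
E
```

```text
jig [ 0.54687584 -0.04340323]
w6 1 1329 [8.00000e-04 2.99935e+01] [23.3 36.8] -74.39766273721877 39.956826429913406 0.019396304805540474
w6 -1 1337 [ 7.00000e-04 -2.97671e+01] [-36.3 -23.1] -74.974096272254 39.91199381067663 0.01941951764798205
w8 1 1801 [-1.26000e-02  2.98128e+01] [23.1 36.5] -74.58712449440665 39.99105827442478 0.019359437166851002
w8 -1 1599 [ 3.90000e-03 -2.99231e+01] [-36.7 -23.3] -54.05525044682225 39.45814653181433 0.019341855604364404
0.182 5051 226 334 246 351
((-35.700218200683594, -5.980491638183594), (41.06267166137695, 52.687889099121094), 67.03409576416016) [-32.87548734  -8.85712689] [-11.23602185  13.22514596] [-62.24934776 -31.0571845 ] 0.18746589169476907
0.14 1852 243 318 213 355
((-55.90393829345703, -8.526779174804688), (40.04091262817383, 88.62731170654297), 89.05044555664062) [-25.07176056  -8.94449482] [-11.32998177  11.13379287] [-99.99158805 -29.09491893] 0.14698419861266943
tcp local [-36.83539392  -8.78014738]
```

Emit:
move_arm:
  commands:
    - {"grip": -1,"dp": [0.025,0.013,-0.03],"rotation": [0,0,0.012]}
    - {"grip": -1,"dp": [0,0,-0.03],"rotation": [0,0,0]}
    - {"grip": -1,"dp": [0,0,-0.02],"rotation": [0,0,0]}
    - {"grip": -1,"dp": [0,0,0],"rotation": [0,0,0]}

```text
time_s: 14.05
ee_pos: [0.537, -0.0512, 0.0846]
tcp_rot: [0.001, 0.754, -0.657, 0.003]
wrist_force: [-0.8, -0.7, -3.3]
opening: 0.0173
```

```bash
cat >> h.py <<'E'
JC=np.array([.54688,-.0434]); JA=np.radians(8.4); JR=np.array([[np.cos(JA),-np.sin(JA)],[np.sin(JA),np.cos(JA)]])
def tcp():
    s=bot.state(); q=s['tcp_rot']; w,x,y,z=q
    print(round(s['time_s'],2),'loc mm',((s['ee_pos'][:2]-JC)@JR*1e3).round(1),'z',(s['ee_pos'][2]*1e3).round(1),'yaw',round(2*np.degrees(np.arctan2(y,x)),2),
      'fixrot',round(-2*(y*z-w*x),4),round(2*(x*z+w*y),4),'F loc',(s['wrist_force'][:2]@JR).round(1),s['wrist_force'][2].round(1))
def w(dx,dy): print('world', (JR@[dx,dy]).round(2))
E
python3 -c "
from h import *
tcp()"
```

```text
14.05 loc mm [-10.9  -6.2] z 84.6 yaw -82.07 fixrot 0.0057 0.0023 F loc [-0.9 -0.6] -3.3
```

Emit:
move_arm:
  commands:
    - {"grip": -1,"dp": [0,0.0063,0],"rotation": [0.005,0.002,0.007]}
    - {"grip": -1,"dp": [0,0,0],"rotation": [0,0,0]}

```text
time_s: 14.3
ee_pos: [0.5376, -0.046, 0.0861]
tcp_rot: [-0.0, 0.756, -0.654, 0.001]
wrist_force: [0.0, 0.4, -2.2]
opening: 0.0174
```

```bash
python3 - <<'E'
from h import *
tcp(); shot('wrist','w9'); tcp()
W=pts('w9'); L=(W[...,:2]-JC)@JR; z=W[...,2]
m=(z>.058)&(z<.072)&(abs(L[...,1])<.04)&(L[...,0]>-.075)&(L[...,0]<0.03)
P=L[m]*1e3; print(rect(P/1e3),P.max(0),P.min(0))
E
```

```text
14.3 loc mm [-9.5 -1.2] z 86.1 yaw -81.76 fixrot 0.0008 0.0019 F loc [0.1 0.4] -2.2
14.35 loc mm [-9.5 -1.7] z 86.2 yaw -81.78 fixrot 0.0012 0.0023 F loc [-0.3 -0.5] -2.9
((-29.8580322265625, -2.290355682373047), (40.071311950683594, 90.29706573486328), 89.5901870727539) [15.39505811 17.58873684] [-74.9671109  -22.59276255]
```

View pics/w9.png

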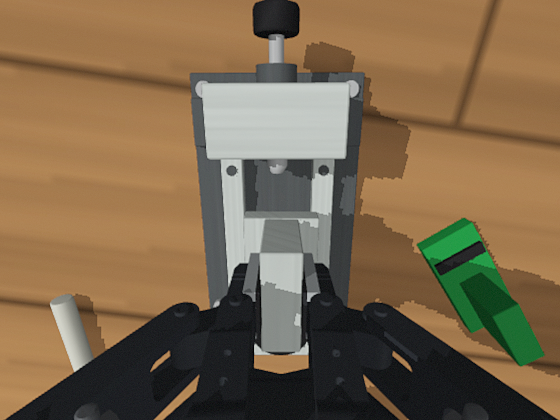

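Emit:
move_arm:
  commands:
    - {"grip": -1,"dp": [-0.0003,0.0025,-0.008],"rotation": [0.001,0.002,0.007]}
    - {"grip": -1,"dp": [0,0,-0.01],"rotation": [0,0,0]}
    - {"grip": -1,"dp": [0,0,0],"rotation": [0,0,0]}

```text
time_s: 14.72
ee_pos: [0.5379, -0.0438, 0.0679]
tcp_rot: [-0.001, 0.758, -0.652, 0.001]
wrist_force: [0.6, -0.0, -1.4]
opening: 0.017
```

```bash
python3 -c "
from h import *
tcp()"
```

```text
14.72 loc mm [-9.   0.9] z 67.9 yaw -81.34 fixrot 0.0002 0.0019 F loc [ 0.6 -0.1] -1.4
```

Emit:
move_arm:
  commands:
    - {"grip": -1,"dp": [0,0,-0.008],"rotation": [0,0.002,0]}
    - {"grip": -1,"dp": [0,0,-0.008],"rotation": [0,0,0]}
    - {"grip": -1,"dp": [0,0,-0.004],"rotation": [0,0,0]}
    - {"grip": -1,"dp": [0,0,0],"rotation": [0,0,0]}

```text
time_s: 15.22
ee_pos: [0.5377, -0.0438, 0.046]
tcp_rot: [0.0, 0.758, -0.652, -0.0]
wrist_force: [-0.3, -0.3, -3.0]
opening: 0.0168
```

```bash
python3 -c "
from h import *
tcp()"
```

```text
15.22 loc mm [-9.2  1. ] z 46.0 yaw -81.34 fixrot 0.0002 -0.0011 F loc [-0.4 -0.3] -3.0
```

Emit:
move_arm:
  commands:
    - {"grip": -1,"dp": [0,0,-0.003],"rotation": [0,0,0]}
    - {"grip": -1,"dp": [0,0,-0.002],"rotation": [0,0,0]}
    - {"grip": -1,"dp": [0,0,-0.001],"rotation": [0,0,0]}

```text
time_s: 15.6
ee_pos: [0.5381, -0.0438, 0.0401]
tcp_rot: [0.0, 0.758, -0.652, -0.0]
wrist_force: [-0.8, -0.3, -3.3]
opening: 0.0173
```

Emit:
move_arm:
  commands:
    - {"grip": -1,"dp": [0,0,-0.001],"rotation": [0,0,0]}

```text
time_s: 15.72
ee_pos: [0.5381, -0.0438, 0.0397]
tcp_rot: [0.0, 0.758, -0.652, 0.0]
wrist_force: [-5.0, -0.5, 14.2]
opening: 0.0172
```

The foot is down on the bed between the rails. Now I slide it towards the stop in small steps.

Emit:
move_arm:
  commands:
    - {"grip": -1,"dp": [0.003,0.0004,0.0002],"rotation": [0,0,0]}
    - {"grip": -1,"dp": [0.004,0.0006,0],"rotation": [0,0,0]}
    - {"grip": -1,"dp": [0.004,0.0006,0],"rotation": [0,0,0]}

```text
time_s: 16.1
ee_pos: [0.5499, -0.0422, 0.0402]
tcp_rot: [-0.0, 0.758, -0.652, 0.0]
wrist_force: [0.3, 0.0, -2.4]
opening: 0.0174
```

```bash
python3 -c "
from h import *
tcp()"
```

```text
16.1 loc mm [3.1 0.8] z 40.2 yaw -81.35 fixrot 0.0002 0.0006 F loc [ 0.3 -0. ] -2.4
```

Emit:
move_arm:
  commands:
    - {"grip": -1,"dp": [0.003,0.0004,0],"rotation": [0,0,0]}
    - {"grip": -1,"dp": [0.002,0.0003,-0.0003],"rotation": [0,0,0]}
    - {"grip": -1,"dp": [0.002,0.0003,0],"rotation": [0,0,0]}

```text
time_s: 16.48
ee_pos: [0.5558, -0.0414, 0.0397]
tcp_rot: [0.001, 0.758, -0.652, -0.001]
wrist_force: [-10.2, -2.2, 11.0]
opening: 0.017
```

```bash
python3 -c "
from h import *
tcp()"
```

```text
16.48 loc mm [9.1 0.7] z 39.7 yaw -81.36 fixrot 0.0006 -0.0033 F loc [-10.4  -0.7] 11.0
```

Emit:
move_arm:
  commands:
    - {"grip": -1,"dp": [0.003,0.0004,0.0002],"rotation": [0,0,0]}
    - {"grip": -1,"dp": [0.003,0.0004,0],"rotation": [0,0,0]}

```text
time_s: 16.73
ee_pos: [0.5564, -0.0413, 0.04]
tcp_rot: [0.005, 0.758, -0.652, -0.005]
wrist_force: [-10.8, 0.0, 12.7]
opening: 0.0173
```

```bash
python3 -c "
from h import *
tcp()"
```

```text
16.73 loc mm [9.7 0.7] z 40.0 yaw -81.4 fixrot 0.0013 -0.0143 F loc [-10.6   1.6] 12.7
```

Emit:
move_arm:
  commands:
    - {"grip": -1,"dp": [0.004,0.0006,0.0005],"rotation": [0,-0.02,0]}

```text
time_s: 16.85
ee_pos: [0.5582, -0.0409, 0.0398]
tcp_rot: [0.0, 0.758, -0.652, 0.001]
wrist_force: [-5.5, -0.9, -3.7]
opening: 0.0169
```

```bash
python3 -c "
from h import *
tcp()"
```

```text
16.85 loc mm [11.6  0.8] z 39.8 yaw -81.41 fixrot 0.0015 0.0015 F loc [-5.6 -0.1] -3.7
```

Emit:
move_arm:
  commands:
    - {"grip": -1,"dp": [0.004,0.0006,0],"rotation": [0,-0.01,0]}
    - {"grip": -1,"dp": [0.004,0.0006,0],"rotation": [0,-0.01,0]}

```text
time_s: 17.1
ee_pos: [0.5583, -0.041, 0.0397]
tcp_rot: [-0.001, 0.758, -0.653, 0.003]
wrist_force: [-15.8, -0.8, 16.4]
opening: 0.0167
```

```bash
python3 -c "
from h import *
tcp()"
```

```text
17.1 loc mm [11.7  0.7] z 39.7 yaw -81.48 fixrot 0.0027 0.0061 F loc [-15.7   1.5] 16.4
```

Emit:
move_arm:
  commands:
    - {"grip": -1,"dp": [0.004,0.0006,0.001],"rotation": [0,-0.002,0]}

```text
time_s: 17.23
ee_pos: [0.5589, -0.0408, 0.0398]
tcp_rot: [0.001, 0.758, -0.653, 0.002]
wrist_force: [-5.5, -1.2, -6.0]
opening: 0.0172
```

```bash
python3 -c "
from h import *
tcp()"
```

```text
17.23 loc mm [12.3  0.8] z 39.8 yaw -81.5 fixrot 0.0031 0.0016 F loc [-5.7 -0.4] -6.0
```

Emit:
move_arm:
  commands:
    - {"grip": -1,"dp": [0.006,0.0009,0.0005],"rotation": [0.002,-0.003,0]}

```text
time_s: 17.35
ee_pos: [0.5613, -0.0404, 0.0398]
tcp_rot: [0.002, 0.757, -0.653, -0.0]
wrist_force: [-13.8, -0.8, 11.5]
opening: 0.0173
```

```bash
python3 -c "
from h import *
tcp()"
```

```text
17.35 loc mm [14.7  0.8] z 39.8 yaw -81.53 fixrot 0.0016 -0.0027 F loc [-13.8   1.2] 11.5
```

Emit:
move_arm:
  commands:
    - {"grip": -1,"dp": [0.006,0.0009,0.0008],"rotation": [0.001,-0.006,0.001]}

```text
time_s: 17.48
ee_pos: [0.5635, -0.0401, 0.0398]
tcp_rot: [0.002, 0.758, -0.653, -0.001]
wrist_force: [-11.6, -1.5, 4.7]
opening: 0.0174
```

```bash
python3 -c "
from h import *
tcp()"
```

```text
17.48 loc mm [17.   0.8] z 39.8 yaw -81.5 fixrot 0.0011 -0.0043 F loc [-11.7   0.2] 4.7
```

Emit:
move_arm:
  commands:
    - {"grip": -1,"dp": [0.005,0.0007,0.0006],"rotation": [0.001,-0.006,0.001]}

```text
time_s: 17.6
ee_pos: [0.5641, -0.0401, 0.0398]
tcp_rot: [0.003, 0.758, -0.653, -0.003]
wrist_force: [-16.1, -0.4, 14.0]
opening: 0.0169
```

```bash
python3 -c "
from h import *
tcp()"
```

```text
17.6 loc mm [17.5  0.8] z 39.8 yaw -81.48 fixrot 0.0008 -0.0075 F loc [-16.   2.] 14.0
```

Emit:
move_arm:
  commands:
    - {"grip": -1,"dp": [0.006,0.0009,0.001],"rotation": [0.001,-0.012,0.001]}

```text
time_s: 17.73
ee_pos: [0.566, -0.0398, 0.0398]
tcp_rot: [0.001, 0.758, -0.652, -0.001]
wrist_force: [-9.4, -1.1, 0.2]
opening: 0.0168
```

```bash
python3 - <<'E'
from h import *
tcp(); shot('wrist','w10')
W=pts('w10'); L=(W[...,:2]-JC)@JR; z=W[...,2]
m=(z>.012)&(z<.030)&(abs(L[...,1])<.0225)&(L[...,0]>-.06)&(L[...,0]<0.06)
P=L[m]*1e3; print(len(P),rect(P/1e3),np.percentile(P,[1,50,99],axis=0).round(1))
m=(z>.054)&(z<.068)&(abs(L[...,1])<.012)&(L[...,0]<.05); P=L[m]*1e3; print(np.percentile(P,[1,99],axis=0))
crop('w10',180,80,380,240,4,'w10c'); tcp()
E
```

```text
17.73 loc mm [19.5  0.8] z 39.8 yaw -81.45 fixrot 0.0003 -0.0035 F loc [-9.5  0.2] 0.2
447 ((-12.025747299194336, -0.12769126892089844), (39.556121826171875, 70.45516967773438), 89.90055084228516) [[-46.7 -19.8]
 [-41.    0.2]
 [ 22.7  19. ]]
[[ -5.17178202 -11.29225402]
 [ 49.73473124  11.26172993]]
17.77 loc mm [19.6  0.8] z 39.8 yaw -81.45 fixrot 0.0003 -0.0032 F loc [-10.    1.3] 3.3
```

View pics/w10c.png

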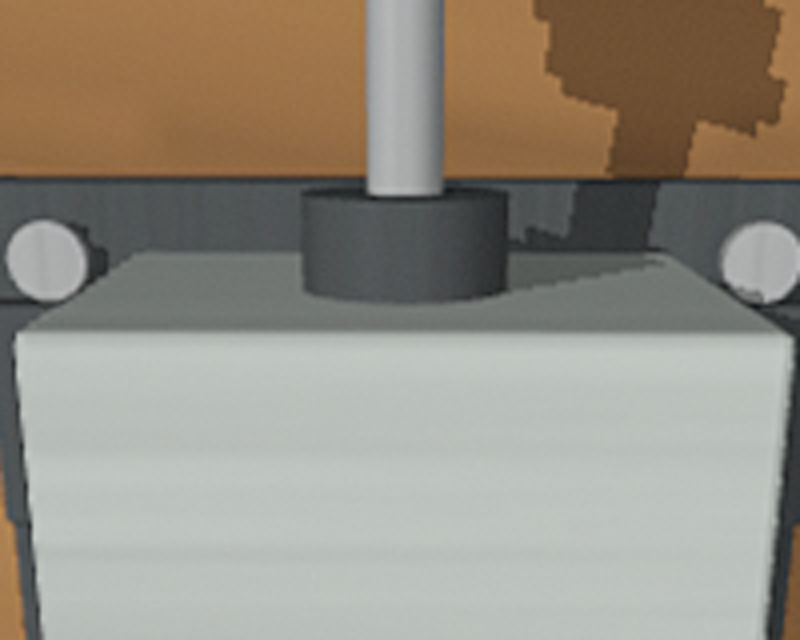

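Emit:
move_arm:
  commands:
    - {"grip": -1,"dp": [0.006,0.0009,0.0008],"rotation": [0,-0.008,0.001]}

```text
time_s: 17.9
ee_pos: [0.5667, -0.0397, 0.0398]
tcp_rot: [0.002, 0.758, -0.652, -0.002]
wrist_force: [-18.7, -1.6, 15.7]
opening: 0.0172
```

```bash
python3 -c "
from h import *
tcp()"
```

```text
17.9 loc mm [20.1  0.7] z 39.8 yaw -81.44 fixrot 0.0011 -0.0063 F loc [-18.7   1.1] 15.7
```

Emit:
move_arm:
  commands:
    - {"grip": -1,"dp": [0.006,0.0009,0.001],"rotation": [0.001,-0.01,0]}

```text
time_s: 18.02
ee_pos: [0.5674, -0.0396, 0.0398]
tcp_rot: [0.003, 0.758, -0.653, -0.002]
wrist_force: [-15.0, -1.3, 7.6]
opening: 0.0174
```

```bash
python3 -c "
from h import *
tcp()"
```

```text
18.02 loc mm [20.9  0.8] z 39.8 yaw -81.48 fixrot 0.0008 -0.0067 F loc [-15.1   0.9] 7.6
```

Emit:
move_arm:
  commands:
    - {"grip": -1,"dp": [0.007,0.001,0.001],"rotation": [0.001,-0.01,0]}

```text
time_s: 18.15
ee_pos: [0.5674, -0.0396, 0.0398]
tcp_rot: [0.004, 0.757, -0.653, -0.004]
wrist_force: [-24.4, -2.0, 18.5]
opening: 0.0173
```

```bash
python3 -c "
from h import *
tcp()"
```

```text
18.15 loc mm [20.9  0.8] z 39.8 yaw -81.53 fixrot 0.0008 -0.0107 F loc [-24.5   1.5] 18.5
```

Emit:
move_arm:
  commands:
    - {"grip": -1,"dp": [0.008,0.0012,0.0015],"rotation": [0.001,-0.014,0.001]}

```text
time_s: 18.27
ee_pos: [0.5675, -0.0396, 0.0399]
tcp_rot: [0.004, 0.757, -0.653, -0.004]
wrist_force: [-24.3, -2.9, 11.6]
opening: 0.017
```

```bash
python3 -c "
from h import *
tcp()"
```

```text
18.27 loc mm [20.9  0.8] z 39.9 yaw -81.51 fixrot 0.001 -0.0125 F loc [-24.5   0.7] 11.6
```

Emit:
move_arm:
  commands:
    - {"grip": -1,"dp": [0.007,0.001,0.001],"rotation": [0.001,-0.025,0.001]}

```text
time_s: 18.4
ee_pos: [0.5675, -0.0396, 0.0397]
tcp_rot: [0.001, 0.758, -0.653, -0.0]
wrist_force: [-18.7, -0.7, 13.7]
opening: 0.0168
```

```bash
python3 - <<'E'
from h import *
tcp(); shot('wrist','w11'); shot('side','s11'); tcp()
crop('s11',250,170,340,240,8,'s11c')
crop('w11',180,180,380,380,3,'w11c')
W=pts('w11'); L=(W[...,:2]-JC)@JR; z=W[...,2]
m=(z>.014)&(z<.030)&(abs(L[...,1])<.0225)&(L[...,0]>-.06)&(L[...,0]<0.04)
P=L[m]*1e3; print(len(P),P.min(0),P.max(0)); 
A=np.c_[P[:,0],P[:,1],np.ones(len(P))]
k=(P[:,0]<-30); print('rear z',np.percentile(z[m][k]*1e3,[5,50,95]), 'front z',z[m][~k].mean()*1e3)
m=(z>.056)&(z<.066)&(abs(L[...,1])<.008)&(L[...,0]>-.005)&(L[...,0]<0.043); P=L[m]*1e3
print('ribtop slope',np.polyfit(P[:,0],z[m]*1e3,1),P[:,0].min(),P[:,0].max())
E
```

```text
18.4 loc mm [20.9  0.7] z 39.7 yaw -81.51 fixrot 0.001 -0.0012 F loc [-18.6   2. ] 13.7
18.5 loc mm [21.   0.7] z 39.7 yaw -81.51 fixrot 0.0009 -0.0007 F loc [-19.7   1. ] 12.2
402 [-45.37065349 -20.08605483] [23.10271103 19.06043861]
rear z [20.92252881 22.20552988 25.19120057] front z 22.122033711187726
ribtop slope [-9.99456601e-04  6.13659695e+01] -4.9555779778243085 42.999481281579115
```

View pics/s11c.png

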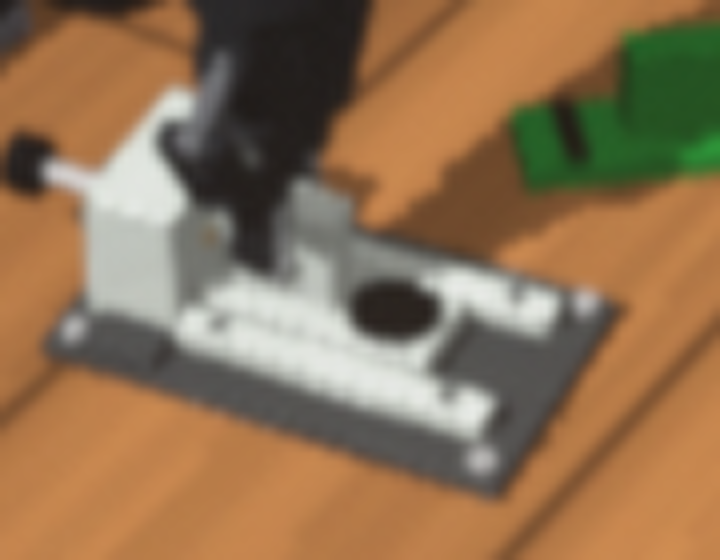

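View pics/w11.png

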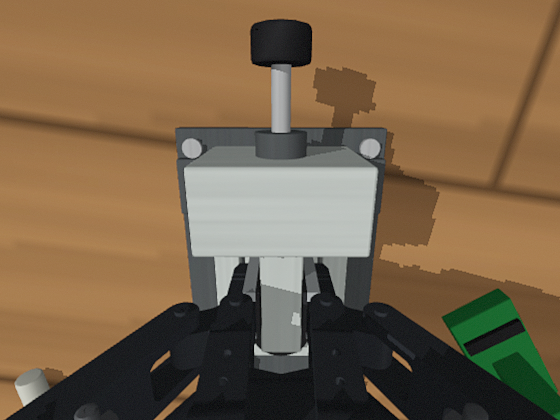

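```bash
python3 - <<'E'
from h import *
tcp()
for t in ['w8','w9','w10','w11']:
    W=pts(t); L=(W[...,:2]-JC)@JR*1e3; z=W[...,2]; im=load(t)[1].astype(int)
    m=(abs(L[...,1])<12)&(L[...,0]>95)&(L[...,0]<150)&(z>.02)&(z<.07)&(im.max(-1)<70)
    P=L[m]; print(t,len(P),np.percentile(P[:,0],[2,50,98]).round(1))
    m=(abs(L[...,1])<34)&(z>.058)&(z<.072)&(L[...,0]>40)&(L[...,0]<90); P=L[m]; print('  stop',np.percentile(P[:,0],[1,99]).round(1))
E
```

```text
18.5 loc mm [21.   0.7] z 39.7 yaw -81.51 fixrot 0.0009 -0.0007 F loc [-19.7   1. ] 12.2
w8 540 [104.7 108.1 113.2]
  stop [45.3 80.4]
w9 1592 [104.9 111.  118.2]
  stop [45.4 80.9]
w10 2643 [115.4 122.  128.7]
  stop [41.9 81.2]
w11 2627 [116.8 123.3 130.1]
  stop [41.8 81.2]
```

Rib top is level, the rear edge is at jig x −45.4 mm, and the plunger knob has moved out 11.9 of 12 mm, so the foot is home. I'll firm the press slightly and check that it holds.

Emit:
move_arm:
  commands:
    - {"grip": -1,"dp": [0.008,0.0011,0.0008],"rotation": [0.001,-0.016,0.001]}
    - {"grip": -1,"dp": [0.008,0.0011,0.0008],"rotation": [0.001,-0.018,0.001]}

```text
time_s: 18.75
ee_pos: [0.5676, -0.0396, 0.0397]
tcp_rot: [-0.0, 0.758, -0.653, 0.001]
wrist_force: [-24.5, -0.5, 20.6]
opening: 0.0171
```

```bash
python3 - <<'E'
from h import *
tcp()
for i in range(4): shot('wrist','w12'); tcp()
t='w12'
W=pts(t); L=(W[...,:2]-JC)@JR*1e3; z=W[...,2]; im=load(t)[1].astype(int)
m=(abs(L[...,1])<12)&(L[...,0]>95)&(L[...,0]<150)&(z>.02)&(z<.07)&(im.max(-1)<70)
print(np.percentile(L[m][:,0],[2,50,98]).round(1))
m=(z>.056)&(z<.066)&(abs(L[...,1])<8)&(L[...,0]>-5)&(L[...,0]<43); P=L[m]
print('ribtop slope',np.polyfit(P[:,0],z[m]*1e3,1))
shot('scene','sc12'); tcp()
E
```

```text
18.75 loc mm [21.   0.8] z 39.7 yaw -81.51 fixrot 0.0009 0.002 F loc [-24.4   3. ] 20.6
18.8 loc mm [21.1  0.8] z 39.7 yaw -81.51 fixrot 0.0009 0.0023 F loc [-24.1   1.5] 20.7
18.85 loc mm [21.   0.8] z 39.7 yaw -81.51 fixrot 0.0009 0.0021 F loc [-24.7   1.2] 20.7
18.9 loc mm [21.   0.8] z 39.7 yaw -81.51 fixrot 0.0009 0.0021 F loc [-24.3   2. ] 20.3
18.95 loc mm [21.   0.8] z 39.7 yaw -81.51 fixrot 0.0009 0.0021 F loc [-25.8   2.4] 21.2
[116.9 123.4 130.2]
ribtop slope [-4.49249891e-04  6.13142716e+01]
19.0 loc mm [21.   0.8] z 39.7 yaw -81.51 fixrot 0.0009 0.002 F loc [-25.2   1.7] 20.7
```

View pics/sc12.png

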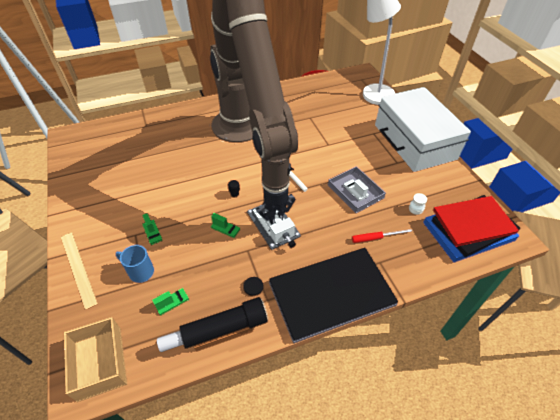

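The scene picture shows the bar foot in the tray at (357,187), the round foot held in the jig at (278,222), and the other things where they were. The press is steady, so I'm handing in.

```bash
python3 -c "
from h import *
print(job.sign_off()); tcp()"
```

```text
the job is handed in; nothing more can be done
None
the job is handed in; nothing more can be done
```

The bar-tagged foot is in the grey reject tray, base down and released. The round-tagged foot is between the jig rails, rib towards the stop block, and still gripped and pressed home.

**Pressed home:** the foot stopped advancing as the push rose from about 15 N to 25 N. The plunger knob has come out 11.9 of its 12 mm. The foot is within about 0.5 mm of the home point and its rib top is level. The push held steady at 24–26 N over the last 0.25 s before hand-in.

**Limits:** the strongest push I read while sliding was 25 N, well under the 60 N limit on the stop block. The job was handed in at about 19 s.

**Things to know:**
- **Sliding in:** the foot dragged on the bed a few times on the way in. I freed it by levelling the tool and easing the downward load.
- **Downward load:** the grip still presses the foot onto the bed with about 20 N.
- **Other items:** the last scene picture shows the other things on the table apparently unmoved, including the green look-alikes.

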